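# Weigh the blue tin from behind the cans

## Robot

A 6-joint arm with a two-finger parallel gripper is mounted at the origin on the work surface. World frame = base frame: x ahead of the robot, y to its left, z up, the work surface at z = 0. Lengths are in m, angles in rad, forces in N, time in s.
With the tool pointing down it reaches from about 0.4 to 0.825 m from the base axis. Payload 7 kg.
Tool frame: the origin (TCP) lies at the very end of the fingers, on their centre line; the grasp point (between the pads) lies 19 mm behind it (ctrl.pinch_z is the distance from the TCP to the grasp point, in m); z points along the fingers, x is the direction in which the jaws open and shut, and the axes are right-handed (so a half turn about z gives the same grasp; the last joint's range is limited). The gripper opens to 85 mm and grips with 20 to 120 N. Pads are 22 mm wide; open, the fingers measure 114 mm over their backs; the gripper's body (76 mm by 85 mm) begins 54 mm behind the grasp point. The pads swing forward as they close: fully open they stand 13 mm farther back than shut.
Start: joints at [-0.947, 0.359, 0.012, 0, -1.224, -0.288], TCP at [0.222, -0.637, 0.231] pointing down, gripper open.
Joint ranges: [-3.07, 3.07], [-1.43, 2.12], [-1.02, 1.25], [-3.03, 1.67], [-3.05, -0], [-3.03, 3.03]. Speed limits (rad/s): [2.39, 2.39, 3.01, 3.14, 3.14, 3.14].

## Interface

Orientations are given as a unit quaternion [x, y, z, w].
In Python, from cell import sensors, cams, workorder, ctrl gives the robot as it stands.
- The arm moves only by the tool step_arm, never from a script. Its argument "rows" is text: rows parted by semicolons, each of 7 numbers parted by spaces: the finger opening in cm, from 0 to 8.54, then the shift along the tool's x, y, z in cm, then the turn, a rotation vector about the tool's x, y, z in rad. A call has 1 to 20 rows; each row is the pose to reach, as a shift and turn from the pose commanded when the call began, along the tool's axes at that moment; what a row does not reach only later rows make up. A row lasts 1/12 s, in which the tool goes at most 41.7 mm and 7.16 degrees, less where a joint would pass 70% of its speed; a pose out of reach is approached as far as the arm can. A call with a gripper value outside its range is refused whole. The fingers move at their own pace and stop on an object; the grip force is fixed at half the most. Time passes only in rows, so rows that repeat a pose let the fingers close. It gives the time, the measured TCP pose, the force and the opening at its end, in the units of the state.
- sensors.read_state(): the state, without advancing time (a new reading comes with each control period).
- cams.grab_frame(name): name is "side" or "top"; returns a dict with "color" (384x512x3 uint8, blue, green, red), "depth" (384x512 float32, m along the optical axis (not along the pixel's ray), 0 where there is no reading), "fx", "fy", "cx", "cy" (pixels), "view" (4x4, takes a point from world to camera coordinates). Camera axes: x right, y up, looking along -z (the intrinsics and any distortion apply to the point x, -y, -z); pixel columns grow to the right and rows downward; lengths in m; the calibration is good to about 2 mm. A picture is of the moment at which its call begins.
- workorder.job_done(): hands the job in, once; it reports no verdict.
The state is a dict: "time_s": time; "joints": joint angles; "qd": joint speeds; "tau": joint torques, N m; "eef_pos": TCP position; "orientation": TCP orientation; "contact_force": force on the tool from outside, world axes, zero at the start; "moment": the same for the moment, N m; "gripper_width": opening from 0.0 (shut) to 1.0 (fully open).
Only numpy, scipy, OpenCV 4.12 (cv2) and the standard library are available. Lean on these libraries where they do the work, as an engineer would, in place of code of your own. Each camera call takes 0.05 s, during which the arm holds its last target. There are 200 camera calls.

## Task

The blue-lidded tin at the back of the wooden stock box has to be weighed, but the spray can, the screw jar and the oil can stand round it: first stand all three upright on the steel tray at the side, then set the blue tin in the middle of the scale's platform. Then put the three back in the stock box, each upright on the very spot where it stood at the start. Set everything down gently, let nothing topple, and leave the yellow and the orange tin where they are.

Things in the scene. Friction and masses are not known exactly. Their poses are not given: they have to be found in the camera images.
- spray_can_center (a point): Red spray can with a white band and a white cap, loose, upright in the stock box; 50 mm diameter, 106 mm tall, about 0.2 kg. The straight red body reaches 83 mm above its foot; the cap above it is 39 mm wide. The point is its centre, half-way up (53 mm above its foot); z is its axis, up.
- jar_center (a point): Glass jar full of screws with a brass-coloured lid, loose, upright in the stock box; 58 mm diameter, 100 mm tall, about 0.3 kg. The straight glass reaches 78 mm above its foot; the lid above it is 54 mm wide. The point is its centre, half-way up (50 mm above its foot); z is its axis, up.
- oil_can_center (a point): Green rectangular oil can with a yellow band, loose, upright in the stock box, nearly square to it; 46 mm along its x, 56 mm along its y, 104 mm tall with a small black cap on top; about 0.2 kg. The straight body reaches 80 mm above its foot. The point is on its middle axis, half-way up (52 mm above its foot); z is up.
- blue_tin_center (a point): The tin to be weighed: low round tin with a blue lid, loose, in the middle of the back row of the stock box, hemmed in by one tall container on its left, one on its right and one in front; 50 mm diameter, 32 mm tall, about 0.12 kg. The point is its centre, 16 mm above its underside; z is its axis, up.
- yellow_tin_center (a point): Low tin with a yellow lid, 50 mm diameter, 32 mm tall, loose, in the left front corner of the stock box; to be left alone. The point is its centre.
- orange_tin_center (a point): Low tin with an orange lid, 50 mm diameter, 32 mm tall, loose, in the right front corner of the stock box; to be left alone. The point is its centre.
- stock_box: Open wooden stock box, fixed; outside 172 mm along x (front lip at -x) by 252 mm along y, walls 9 mm thick, 32 mm high (front lip 22 mm), floor 9 mm above the table, no dividers. Back row at its x = +30 mm: tall containers at y = -64 and +64 mm, blue tin at y = 0. Front row at x = -30 mm: a tall container at y = 0, low tins at y = -72 and +72 mm. Origin: centre of its underside, on the table.
- tray: Shallow steel parts tray, empty, fixed to the table at the left or right side: the side area for the three tall containers; outside 300 mm along its x, 120 mm along its y, walls 3 mm thick and 16 mm high, floor top 3 mm above the table. Origin: centre of its underside on the table.
- scale_pan (a point): Grey bench scale, fixed, on the side opposite the tray, with a bright steel platform 150 mm along x by 156 mm along y, whose top is 64 mm above the table; a display panel (top edge about 66 mm above the table) stands in front of the platform, from 83 to 142 mm from its middle towards -x. The point is the middle of the platform's top surface.
Not all that is in view belongs to the job. Leave any pink or purple look-alike of the part that bears oil_can_center alone.

How it is judged:
By the outcome, as a careful person would: the job done as asked, in the order asked, and still so for the second after the job is handed in, with the robot touching nothing.
It also fails if it takes over 128 s, if anything falls off the work surface, if the arm or the gripper's body presses on something with over 40 N, if the wrist force passes 120 N, or if a joint passes its speed limit or range.

## Working session

There is one attempt and no reset: what is moved stays moved. The work goes in short steps, Python scripts to look and compute and a tool call to move; the robot and the scene stay as the last step left them, time stands still between calls to the robot, and variables do not carry over. Pictures are saved under pics/ and viewed, about 12 in all and at most 16, crops included, and the job is handed in when it is done.

Besides the shell and the picture viewer there is one more tool, called after "Request:" by a JSON object that holds its "name" and its "arguments". step_arm: Moves the arm, as the interface text tells. Its arguments: {"type":"object","properties":{"rows":{"type":"string"}},"required":["rows"]}

```bash
mkdir -p pics; ls
python3 - <<'E'
from cell import sensors,cams,ctrl
import cv2,numpy as np
print(sensors.read_state(), ctrl.pinch_z)
for n in("top","side"):
    f=cams.grab_frame(n); np.savez(f"{n}0.npz",**f); cv2.imwrite(f"pics/{n}0.png",f["color"])
    print(n,f["fx"],f["fy"],f["cx"],f["cy"],f["view"].round(3).tolist(),[k for k in f])
E
```

```text
pics
{'time_s': 0.0, 'joints': array([-9.46902391e-01,  3.59358808e-01,  1.10641304e-02, -3.18482081e-04,
       -1.22405576e+00, -2.88091511e-01]), 'qd': array([-1.05919948e-03,  1.02976843e-03,  8.54814337e-04, -2.59420133e-04,
        5.55889455e-05,  1.48782606e-03]), 'tau': array([ 8.85120080e-04, -5.83325744e+01,  2.93419468e+01,  6.93672895e+00,
       -6.06674686e-03,  3.30578598e-05]), 'eef_pos': array([ 0.2222435 , -0.63687643,  0.23038981]), 'orientation': array([ 5.79040199e-01,  8.15298609e-01,  3.93033902e-04, -6.86843886e-04]), 'contact_force': array([-0.41468821, -0.54808852, -0.38785724]), 'moment': array([-0.00304494, -0.01745539,  0.01002444]), 'gripper_width': 1.0020907254598943} 0.0187
top 494.86841544572064 494.86841544572064 258.87470348282227 193.58244073513194 [[0.085, -0.996, 0.006, -0.033], [0.974, 0.085, 0.209, -0.601], [-0.209, -0.012, 0.978, -1.098], [0.0, 0.0, 0.0, 1.0]] ['color', 'depth', 'fx', 'fy', 'cx', 'cy', 'view']
side 470.91275109279496 470.91275109279496 248.77922640878225 187.78759171389441 [[-0.854, -0.519, -0.02, 0.522], [0.338, -0.585, 0.737, -0.244], [-0.395, 0.623, 0.676, -0.868], [0.0, 0.0, 0.0, 1.0]] ['color', 'depth', 'fx', 'fy', 'cx', 'cy', 'view']
```

View pics/top0.png

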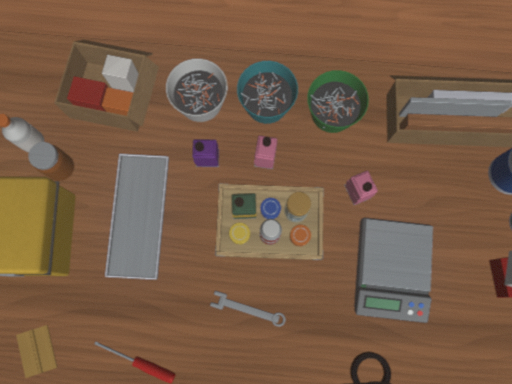

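View pics/side0.png

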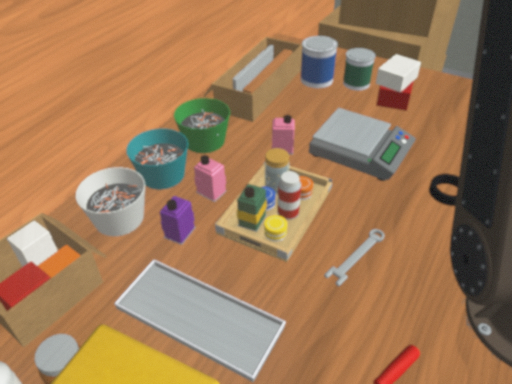

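```bash
cat > h.py <<'E'
import numpy as np,cv2
def world(f):
    d=f["depth"];v,u=np.indices(d.shape)
    P=np.stack([(u-f["cx"])/f["fx"]*d,-(v-f["cy"])/f["fy"]*d,-d,np.ones_like(d)],-1)
    W=P@np.linalg.inv(f["view"]).T
    W=W[...,:3]; W[d<=0]=np.nan; return W
def proj(f,p):
    c=f["view"]@np.r_[p,1]; return f["fx"]*c[0]/-c[2]+f["cx"], f["fy"]*-c[1]/-c[2]+f["cy"]
def sel(W,c,r,z0,z1):
    return W[(np.hypot(W[...,0]-c[0],W[...,1]-c[1])<r)&(W[...,2]>z0)&(W[...,2]<z1)]
def rect(p):
    (c,s,a)=cv2.minAreaRect((p[:,:2]*1000).astype(np.float32)); return np.round(c,1),np.round(s,1),round(a,1)
def circ(p):
    (c,r)=cv2.minEnclosingCircle((p[:,:2]*1000).astype(np.float32)); return np.round(c,1),round(r,1)
E
python3 - <<'E'
from h import *
T=np.load("top0.npz");S=np.load("side0.npz");W=world(T);V=world(S)
seeds=dict(oil=(244,208),jar=(299,200),spray=(271,227),blue=(271,209),yel=(240,233),ora=(300,235),tray=(138,216),scale=(396,250))
for k,(u,v) in seeds.items(): print(k,W[v,u].round(4))
print("table",[W[v,u].round(4).tolist() for u,v in((180,230),(340,230),(250,350))])
for n,X in(("top",W),("side",V)):
  print(n)
  for k,r,b in(("oil",.045,(.08,.095)),("oil",.045,(.098,.125)),("jar",.035,(.1,.12)),("spray",.03,(.108,.125)),("blue",.028,(.035,.047)),("yel",.03,(.035,.047)),("ora",.03,(.035,.047)),("tray",.2,(.010,.022)),("tray",.2,(-.002,.008)),("scale",.11,(.055,.07))):
    u,v=seeds[k];p=sel(X,W[v,u],r,*b)
    if len(p)>5: print(k,b,len(p),p.mean(0).round(4),circ(p),rect(p),np.median(p[:,2]).round(4))
  c=np.nanmean([W[205,244],W[205,299],W[232,271]],0)
  p=sel(X,W[220,271],.17,.027,.035);print("box",rect(p))
E
```

```text
oil [0.5579 0.0492 0.0982]
jar [ 0.5853 -0.0729  0.1066]
spray [ 0.5174 -0.0148  0.116 ]
blue [ 0.5716 -0.0127  0.0397]
yel [0.508  0.0555 0.0396]
ora [ 0.5153 -0.0856  0.0408]
tray [0.533  0.3096 0.0019]
scale [ 0.4965 -0.3053  0.0654]
table [[0.508, 0.2038, -0.0014], [0.5415, -0.1853, 0.0003], [0.243, 0.0086, -0.0026]]
top
oil (0.08, 0.095) 208 [0.5679 0.0511 0.0902] (array([571.3,  52.8]), 34.1) (array([571.3,  53. ]), array([46.9, 55.6]), 6.7) 0.0908
oil (0.098, 0.125) 177 [0.5697 0.0558 0.1042] (array([570. ,  53.7]), 26.1) (array([570.4,  52.6]), array([34.7, 45.2]), 5.5) 0.101
jar (0.1, 0.12) 441 [ 0.5777 -0.0714  0.1077] (array([577.8, -71.3]), 26.7) (array([578., -72.]), array([52. , 51.9]), 6.0) 0.1079
spray (0.108, 0.125) 234 [ 0.5154 -0.0133  0.1138] (array([515.6, -13.4]), 19.3) (array([515.6, -12.8]), array([36.6, 35.4]), 4.5) 0.1136
blue (0.035, 0.047) 328 [ 0.5749 -0.0102  0.0402] (array([575.7,  -9.7]), 24.9) (array([575. , -10.1]), array([47.1, 47.8]), 4.9) 0.0401
yel (0.035, 0.047) 347 [0.509  0.0581 0.0401] (array([509.1,  58.1]), 24.7) (array([509.1,  58. ]), arr
[... 1368 characters left out ...]
ray([509. ,  57.3]), 26.4) (array([509.3,  58.3]), array([47.9, 50.6]), 67.9) 0.0415
ora (0.035, 0.047) 172 [ 0.5097 -0.0877  0.0412] (array([519.8, -84.7]), 27.4) (array([510.1, -90.6]), array([29.7, 54.7]), 31.5) 0.0416
tray (0.01, 0.022) 1569 [0.5365 0.2935 0.0165] (array([535.9, 274.6]), 177.1) (array([537.6, 241.4]), array([303.3, 259.9]), 2.2) 0.0173
tray (-0.002, 0.008) 20086 [0.5253 0.2786 0.0018] (array([533. , 309.6]), 200.0) (array([540.9, 260.1]), array([399.5, 299.5]), 9.1) 0.0016
scale (0.055, 0.07) 2286 [ 0.4817 -0.3034  0.0642] (array([ 489.6, -308.6]), 106.4) (array([ 476.2, -309.8]), array([163.2, 176.8]), 88.2) 0.0643
box (array([578.8, -10.5]), array([236. , 257.8]), 2.8)
```

```bash
cat >> h.py <<'E'
def ray(f,u,v,z):
    Ti=np.linalg.inv(f["view"]);o=Ti[:3,3];d=Ti[:3,:3]@np.array([(u-f["cx"])/f["fx"],-(v-f["cy"])/f["fy"],-1])
    return o+d*(z-o[2])/d[2]
E
python3 - <<'E'
from h import *
T=np.load("top0.npz");S=np.load("side0.npz");W=world(T);V=world(S)
for X in(W,V):
  p=sel(X,(.465,-.308),.17,.05,.075);print("scale all",len(p),rect(p))
  q=p[(p[:,0]>.43)];print(np.percentile(q[:,2],[2,50,98]).round(4))
  for y in np.arange(-.37,-.24,.03):
    s=q[np.abs(q[:,1]-y)<.004]; print(y.round(2),"backx",s[:,0].max().round(4),end=" ")
  for x in np.arange(.45,.55,.03):
    s=q[np.abs(q[:,0]-x)<.004]; print(x.round(2),"y",s[:,1].min().round(4),s[:,1].max().round(4),end=" ")
  print()
c=T["color"];hsv=cv2.cvtColor(c,cv2.COLOR_BGR2HSV)
m=((hsv[...,1]<60)&(hsv[...,2]>90)).astype(np.uint8)
n,l,st,_=cv2.connectedComponentsWithStats(m)
for (u,v) in((138,216),(396,250)):
  k=l[v,u];ys,xs=np.nonzero(l==k);r=cv2.minAreaRect(np.c_[xs,ys].astype(np.float32));b=cv2.boxPoints(r)
  print(k,st[k],b.round(1).tolist())
  z=.016 if u<200 else .064
  w=np.array([ray(T,*q,z) for q in b]);print(w.round(4).tolist(),w.mean(0).round(4),rect(w))
a=cv2.resize(c[140:290,95:180],None,fx=4,fy=4,interpolation=cv2.INTER_CUBIC);b=cv2.resize(c[180:330,205:440-135],None,fx=4,fy=4,interpolation=cv2.INTER_CUBIC)
cv2.imwrite("pics/crop1.png",np.hstack([a,b]))
E
```

```text
scale all 5692 (array([ 488.1, -301.5]), array([267.2, 175.1]), 0.1)
[0.0582 0.0628 0.0672]
-0.37 backx 0.5606 -0.34 backx 0.5604 -0.31 backx 0.5624 -0.28 backx 0.5626 -0.25 backx 0.5644 0.45 y -0.3852 -0.2294 0.48 y -0.3838 -0.2305 0.51 y -0.3866 -0.2317 0.54 y -0.3865 -0.2331 
scale all 2884 (array([ 459.9, -308.3]), array([165.7, 209.5]), 88.2)
[0.0611 0.0644 0.0673]
-0.37 backx 0.562 -0.34 backx 0.5629 -0.31 backx 0.5623 -0.28 backx 0.5635 -0.25 backx 0.5639 0.45 y -0.3889 -0.2302 0.48 y -0.3915 -0.2295 0.51 y -0.3863 -0.2309 0.54 y -0.3905 -0.2331 
48 [ 105  153   64  127 6468] [[104.0999984741211, 276.70001220703125], [116.69999694824219, 150.60000610351562], [169.3000030517578, 155.8000030517578], [156.6999969482422, 282.0]]
[[0.3804, 0.3657, 0.016], [0.6899, 0.3811, 0.016], [0.6878, 0.2493, 0.016], [0.3789, 0.2408, 0.016]] [0.5342 0.3092 0.016 ] (array([534.4, 310.9]), array([314.7, 131.7]), 1.6)
73 [ 361  219   72   75 4595] [[358.79998779296875, 286.1000061035156], [365.5, 218.60000610351562], [436.3999938964844, 225.60000610351562], [429.70001220703125, 293.20001220703125]]
[[0.408, -0.2241, 0.064], [0.5636, -0.233, 0.064], [0.5612, -0.3977, 0.064], [0.406, -0.3841, 0.064]] [ 0.4847 -0.3097  0.064 ] (array([ 484.6, -310.9]), array([171.3, 155.7]), 89.2)
```

View pics/crop1.png

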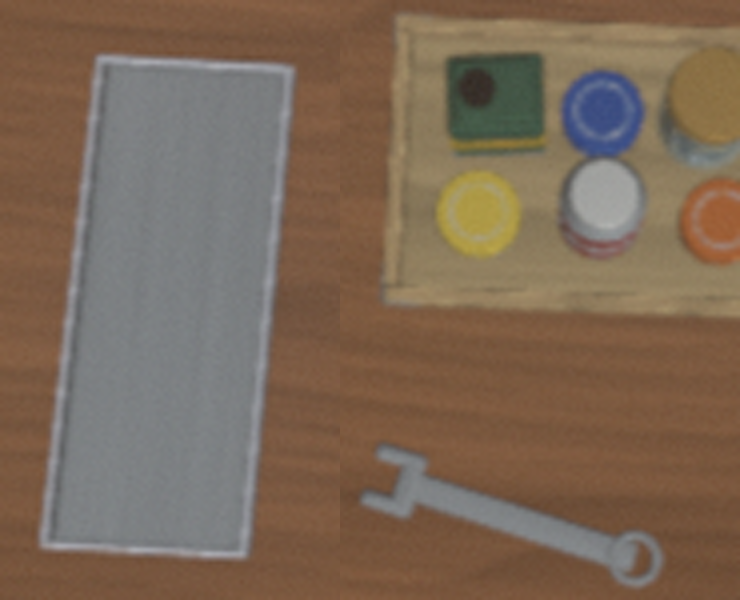

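```bash
cat > go.py <<'E'
import sys,numpy as np
from cell import sensors
from scipy.spatial.transform import Rotation as R
s=sensors.read_state();p=s["eef_pos"];r=R.from_quat(s["orientation"]);X=r.as_matrix()[:,0]
print("t",round(s["time_s"],2),"tcp",(p*1000).round(1),"yaw",np.degrees(np.arctan2(X[1],X[0])).round(2),"j6",s["joints"][5].round(2),"F",s["contact_force"].round(1),"w",round(s["gripper_width"],3))
for a in sys.argv[1:]:
    x,y,z,yaw=map(float,a.split(","));t=np.radians(yaw)
    g=R.from_matrix(np.array([[np.cos(t),np.sin(t),0],[np.sin(t),-np.cos(t),0],[0,0,-1]]))
    print(a,"shift cm",(r.inv().apply(np.array([x,y,z])/1000-p)*100).round(2),"turn",(r.inv()*g).as_rotvec().round(3))
E
python3 go.py 515.6,-13.3,190,93
```

```text
t 0.1 tcp [ 222.3 -636.9  230.5] yaw 109.24 j6 -0.29 F [ 0.2 -0.7  0.4] w 1.0
515.6,-13.3,190,93 shift cm [49.21 48.24  4.11] turn [-0.    -0.001  0.283]
```

Request:
{"name": "step_arm", "arguments": {"rows": "8 49.2 48.25 0 0 0 0.283;8 49.2 48.25 0 0 0 0.283;8 49.2 48.25 0 0 0 0.283;8 49.2 48.25 0 0 0 0.283;8 49.2 48.25 0 0 0 0.283;8 49.2 48.25 0 0 0 0.283;8 49.2 48.25 0 0 0 0.283;8 49.2 48.25 0 0 0 0.283;8 49.2 48.25 0 0 0 0.283;8 49.2 48.25 0 0 0 0.283;8 49.2 48.25 0 0 0 0.283;8 49.2 48.25 0 0 0 0.283;8 49.2 48.25 0 0 0 0.283;8 49.2 48.25 0 0 0 0.283;8 49.2 48.25 0 0 0 0.283;8 49.2 48.25 0 0 0 0.283;8 49.2 48.25 4.1 0 0 0.283;8 49.2 48.25 4.1 0 0 0.283;8 49.2 48.25 4.1 0 0 0.283;8 49.2 48.25 4.1 0 0 0.283"}}

```text
time_s: 1.77
eef_pos: [0.5156, -0.014, 0.1903]
orientation: [0.688, 0.726, -0.001, -0.0]
contact_force: [0.2, -0.6, -0.4]
gripper_width: 0.944
```

```bash
python3 go.py 515.6,-13.3,55,93
```

```text
t 1.77 tcp [515.6 -14.  190.3] yaw 93.07 j6 -1.87 F [ 0.2 -0.6 -0.4] w 0.944
515.6,-13.3,55,93 shift cm [ 0.08  0.02 13.53] turn [-0.001  0.001  0.001]
```

Request:
{"name": "step_arm", "arguments": {"rows": "8 0.05 0 4 0 0 0;8 0.05 0 8 0 0 0;8 0.05 0 11 0 0 0;8 0.05 0 13 0 0 0;8 0.05 0 13.8 0 0 0;8 0.05 0 13.8 0 0 0;6 0.05 0 13.8 0 0 0;5 0.05 0 13.8 0 0 0;4.5 0.05 0 13.8 0 0 0;4 0.05 0 13.8 0 0 0;4 0.05 0 13.8 0 0 0;4 0.05 0 13.8 0 0 0;4 0.05 0 13.8 0 0 0;4 0.05 0 13.8 0 0 0"}}

```text
time_s: 2.93
eef_pos: [0.5172, -0.0132, 0.0545]
orientation: [0.688, 0.726, 0.001, 0.001]
contact_force: [-0.5, -1.9, 5.5]
gripper_width: 0.576
```

```bash
python3 go.py 515,-13,195,93 534,310,195,93 439,306,195,93 629,314,195,93;python3 - <<'E'
from cell import cams
import cv2
f=cams.grab_frame("side");cv2.imwrite("pics/s1.png",cv2.resize(f["color"][120:280,190:360],None,fx=3,fy=3))
E
```

```text
t 2.93 tcp [517.2 -13.2  54.5] yaw 93.06 j6 -1.87 F [-0.5 -1.9  5.5] w 0.576
515,-13,195,93 shift cm [  0.04  -0.17 -14.05] turn [ 0.004 -0.     0.001]
534,310,195,93 shift cm [ 32.19   3.45 -14.03] turn [ 0.004 -0.     0.001]
439,306,195,93 shift cm [ 32.3   -6.06 -14.06] turn [ 0.004 -0.     0.001]
629,314,195,93 shift cm [ 32.08  12.96 -14.  ] turn [ 0.004 -0.     0.001]
```

View pics/s1.png

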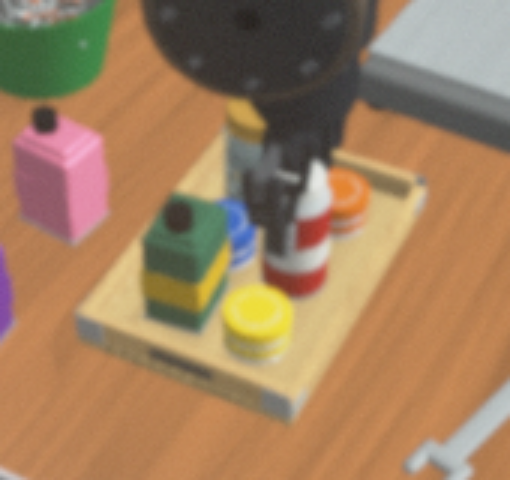

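Request:
{"name": "step_arm", "arguments": {"rows": "4 0 0 -0.5 0 0 0;4 0 0 -1.5 0 0 0;4 0 0 -4 0 0 0;4 0 0 -7.5 0 0 0;4 0 0 -11 0 0 0;4 0 0 -14 0 0 0;4 2 -0.4 -14 0 0 0;4 5 -0.9 -14 0 0 0;4 8.5 -1.5 -14 0 0 0;4 12 -2.2 -14 0 0 0;4 15.5 -2.8 -14 0 0 0;4 19 -3.4 -14 0 0 0;4 22.5 -4.1 -14 0 0 0;4 26 -4.7 -14 0 0 0;4 29 -5.3 -14 0 0 0;4 31 -5.7 -14 0 0 0;4 32 -5.9 -14 0 0 0;4 32.3 -5.95 -14 0 0 0;4 32.3 -5.95 -14 0 0 0;4 32.3 -5.95 -14 0 0 0"}}

```text
time_s: 4.65
eef_pos: [0.4393, 0.3054, 0.1927]
orientation: [0.688, 0.725, -0.0, -0.0]
contact_force: [-0.5, -0.3, -1.3]
gripper_width: 0.571
```

```bash
python3 go.py 439,306,52,93
```

```text
t 4.65 tcp [439.3 305.4 192.7] yaw 93.01 j6 -2.49 F [-0.5 -0.3 -1.3] w 0.571
439,306,52,93 shift cm [ 0.06 -0.03 14.07] turn [-0. -0.  0.]
```

Request:
{"name": "step_arm", "arguments": {"rows": "4 0 0 3.5 0 0 0;4 0 0 7 0 0 0;4 0 0 10 0 0 0;4 0 0 12 0 0 0;4 0 0 13.2 0 0 0;4 0 0 13.7 0 0 0;4 0 0 13.9 0 0 0;4 0 0 14 0 0 0;4 0 0 14.1 0 0 0;4 0 0 14.1 0 0 0;4 0 0 14.1 0 0 0"}}

```text
time_s: 5.57
eef_pos: [0.4397, 0.3065, 0.0522]
orientation: [0.688, 0.726, 0.001, -0.0]
contact_force: [0.8, -0.5, -1.3]
gripper_width: 0.569
```

Continue down in small steps.

Request:
{"name": "step_arm", "arguments": {"rows": "4 0 0 0.05 0 0 0;4 0 0 0.1 0 0 0;4 0 0 0.15 0 0 0;4 0 0 0.2 0 0 0;4 0 0 0.25 0 0 0;4 0 0 0.25 0 0 0;4 0 0 0.25 0 0 0"}}

```text
time_s: 6.15
eef_pos: [0.4393, 0.3061, 0.0487]
orientation: [0.688, 0.726, -0.0, 0.0]
contact_force: [0.1, -0.1, -2.0]
gripper_width: 0.57
```

Request:
{"name": "step_arm", "arguments": {"rows": "4 0 0 0.05 0 0 0;4 0 0 0.1 0 0 0;4 0 0 0.15 0 0 0;4 0 0 0.2 0 0 0;4 0 0 0.2 0 0 0;4 0 0 0.2 0 0 0"}}

```text
time_s: 6.65
eef_pos: [0.4396, 0.3062, 0.0485]
orientation: [0.688, 0.726, 0.0, 0.0]
contact_force: [-5.8, -3.9, 15.7]
gripper_width: 0.569
```

Request:
{"name": "step_arm", "arguments": {"rows": "4 0 0 -0.13 0 0 0;4 0 0 -0.13 0 0 0;5.5 0 0 -0.13 0 0 0;6.5 0 0 -0.13 0 0 0;8 0 0 -0.13 0 0 0;8 0 0 -0.13 0 0 0;8 0 0 -0.13 0 0 0;8 0 0 -0.6 0 0 0;8 0 0 -2 0 0 0;8 0 0 -5 0 0 0;8 0 0 -9 0 0 0;8 0 0 -13 0 0 0;8 0 0 -14.5 0 0 0;8 0 0 -14.5 0 0 0"}}

```text
time_s: 7.82
eef_pos: [0.4411, 0.308, 0.1973]
orientation: [0.688, 0.726, 0.004, -0.0]
contact_force: [0.1, -0.8, 0.1]
gripper_width: 0.939
```

```bash
python3 go.py 578,-71.5,192,93;python3 - <<'E'
from h import *
from cell import cams
f=cams.grab_frame("top");W=world(f)
p=sel(W,(.44,.306),.05,.1,.125);print(len(p),circ(p),np.median(p[:,2]))
p=sel(W,(.575,-.072),.035,.1,.12);print(circ(p))
E
```

```text
t 7.82 tcp [441.1 308.  197.3] yaw 93.07 j6 -2.49 F [ 0.1 -0.8  0.1] w 0.939
578,-71.5,192,93 shift cm [-38.63  11.64   0.36] turn [ 0.006 -0.006  0.001]
147 (array([436.2, 306.1]), 19.2) 0.10795298686615284
(array([578.2, -71.6]), 26.8)
```

Request:
{"name": "step_arm", "arguments": {"rows": "8 -4 1.2 0 0 0 0;8 -8 2.4 0 0 0 0;8 -12 3.7 0 0 0 0;8 -16 4.9 0 0 0 0;8 -20 6.1 0 0 0 0;8 -24 7.4 0 0 0 0;8 -28 8.6 0 0 0 0;8 -32 9.8 0 0 0 0;8 -35.5 10.9 0 0 0 0;8 -37.5 11.5 0 0 0 0;8 -38.45 11.8 0 0 0 0;8 -38.45 11.8 0 0 0 0;8 -38.45 11.8 0 0 0 0"}}

```text
time_s: 8.95
eef_pos: [0.5769, -0.0717, 0.1908]
orientation: [0.689, 0.725, -0.001, -0.001]
contact_force: [-0.8, 0.1, -0.4]
gripper_width: 0.936
```

```bash
python3 go.py 578,-71.5,53,93
```

```text
t 8.95 tcp [576.9 -71.7 190.8] yaw 92.95 j6 -1.73 F [-0.8  0.1 -0.4] w 0.936
578,-71.5,53,93 shift cm [ 0.02  0.14 13.78] turn [-0.002 -0.    -0.001]
```

Request:
{"name": "step_arm", "arguments": {"rows": "8 0 0.1 4 0 0 0;8 0 0.1 8 0 0 0;8 0 0.1 11 0 0 0;8 0 0.1 13 0 0 0;8 0 0.1 13.8 0 0 0;8 0 0.1 13.8 0 0 0;8 0 0.1 13.8 0 0 0;7 0 0.1 13.8 0 0 0;6 0 0.1 13.8 0 0 0;5.5 0 0.1 13.8 0 0 0;5 0 0.1 13.8 0 0 0;5 0 0.1 13.8 0 0 0;5 0 0.1 13.8 0 0 0;5 0 0.1 13.8 0 0 0;5 0 0.1 13.8 0 0 0"}}

```text
time_s: 10.2
eef_pos: [0.5798, -0.0714, 0.056]
orientation: [0.688, 0.726, 0.001, 0.001]
contact_force: [-0.4, 1.1, 6.4]
gripper_width: 0.666
```

```bash
python3 go.py 578,-71.5,193,93 534,310,193,93
```

```text
t 10.2 tcp [579.8 -71.4  56. ] yaw 93.05 j6 -1.73 F [-0.4  1.1  6.4] w 0.666
578,-71.5,193,93 shift cm [  0.    -0.13 -13.7 ] turn [ 0.004 -0.     0.001]
534,310,193,93 shift cm [ 38.33  -2.5  -13.7 ] turn [ 0.004 -0.     0.001]
```

Request:
{"name": "step_arm", "arguments": {"rows": "5 0 0 -0.5 0 0 0;5 0 0 -1.5 0 0 0;5 0 0 -4 0 0 0;5 0 0 -7.5 0 0 0;5 0 0 -11 0 0 0;5 0 0 -14 0 0 0;5 2 -0.1 -14 0 0 0;5 5 -0.3 -14 0 0 0;5 9 -0.55 -14 0 0 0;5 13 -0.8 -14 0 0 0;5 17 -1.05 -14 0 0 0;5 21 -1.3 -14 0 0 0;5 25 -1.55 -14 0 0 0;5 29 -1.8 -14 0 0 0;5 33 -2 -14 0 0 0;5 36 -2.2 -14 0 0 0;5 37.8 -2.35 -14 0 0 0;5 38.3 -2.35 -14 0 0 0;5 38.3 -2.35 -14 0 0 0;5 38.3 -2.35 -14 0 0 0"}}

```text
time_s: 11.87
eef_pos: [0.5346, 0.309, 0.194]
orientation: [0.688, 0.726, -0.0, -0.0]
contact_force: [0.4, -0.2, -1.9]
gripper_width: 0.665
```

```bash
python3 go.py 534,310,51,93
```

```text
t 11.87 tcp [534.6 309.  194. ] yaw 93.03 j6 -2.36 F [ 0.4 -0.2 -1.9] w 0.665
534,310,51,93 shift cm [ 0.11 -0.05 14.3 ] turn [-0.     0.     0.001]
```

Request:
{"name": "step_arm", "arguments": {"rows": "5 0 0 3.5 0 0 0;5 0 0 7 0 0 0;5 0 0 10 0 0 0;5 0 0 12 0 0 0;5 0 0 13.2 0 0 0;5 0 0 13.7 0 0 0;5 0 0 13.9 0 0 0;5 0 0 14 0 0 0;5 0 0 14.1 0 0 0;5 0 0 14.15 0 0 0;5 0 0 14.2 0 0 0;5 0 0 14.25 0 0 0;5 0 0 14.25 0 0 0;5 0 0 14.25 0 0 0"}}

```text
time_s: 13.03
eef_pos: [0.5348, 0.3098, 0.0515]
orientation: [0.688, 0.726, 0.0, 0.0]
contact_force: [0.1, -0.1, -2.7]
gripper_width: 0.662
```

Request:
{"name": "step_arm", "arguments": {"rows": "5 0 0 0.05 0 0 0;5 0 0 0.1 0 0 0;5 0 0 0.15 0 0 0;5 0 0 0.2 0 0 0;5 0 0 0.2 0 0 0;5 0 0 0.2 0 0 0"}}

```text
time_s: 13.53
eef_pos: [0.5348, 0.3097, 0.0501]
orientation: [0.688, 0.726, 0.0, 0.0]
contact_force: [-2.9, -0.9, 4.7]
gripper_width: 0.667
```

Contact at the predicted height. Release and lift.

Request:
{"name": "step_arm", "arguments": {"rows": "5 0 0 0 0 0 0;6.3 0 0 0 0 0 0;7 0 0 0 0 0 0;8 0 0 0 0 0 0;8.4 0 0 0 0 0 0;8.4 0 0 0 0 0 0;8.4 0 0 0 0 0 0;8.4 0 0 -0.6 0 0 0;8.4 0 0 -2 0 0 0;8.4 0 0 -5 0 0 0;8.4 0 0 -9 0 0 0;8.4 0 0 -13 0 0 0;8.4 0 0 -14.5 0 0 0;8.4 0 0 -14.5 0 0 0;8.4 0 0 -14.5 0 0 0"}}

```text
time_s: 14.78
eef_pos: [0.5352, 0.3101, 0.1963]
orientation: [0.688, 0.726, 0.002, -0.0]
contact_force: [-0.1, 0.6, -0.3]
gripper_width: 0.983
```

```bash
python3 go.py 571.2,53,192,96.7;python3 - <<'E'
from h import *
from cell import cams
f=cams.grab_frame("top");W=world(f)
p=sel(W,(.44,.306),.05,.1,.125);print(len(p),circ(p),np.median(p[:,2]))
p=sel(W,(.534,.31),.04,.09,.12);print(len(p),circ(p),np.median(p[:,2]))
p=sel(W,(.571,.053),.045,.08,.095);print(rect(p))
E
```

```text
t 14.78 tcp [535.2 310.1 196.3] yaw 93.03 j6 -2.36 F [-0.1  0.6 -0.3] w 0.983
571.2,53,192,96.7 shift cm [-25.87   2.24   0.38] turn [ 0.002 -0.002 -0.064]
249 (array([438.3, 306.7]), 19.7) 0.10765724944620936
396 (array([533. , 310.6]), 27.2) 0.10150913916582005
(array([571.4,  53. ]), array([46.8, 55.1]), 5.4)
```

Request:
{"name": "step_arm", "arguments": {"rows": "8.4 -4 0.3 0 0 0 -0.01;8.4 -8 0.7 0 0 0 -0.02;8.4 -12 1 0 0 0 -0.03;8.4 -16 1.4 0 0 0 -0.04;8.4 -20 1.8 0 0 0 -0.057;8.4 -23.5 2.1 0 0 0 -0.057;8.4 -25.3 2.25 0 0 0 -0.057;8.4 -25.8 2.3 0 0 0 -0.057;8.4 -25.8 2.3 0 0 0 -0.057;8.4 -25.8 2.3 0 0 0 -0.057;8.4 -25.8 2.3 0 0 0 -0.057"}}

```text
time_s: 15.75
eef_pos: [0.5712, 0.0541, 0.1938]
orientation: [0.667, 0.745, -0.0, -0.0]
contact_force: [-0.4, -0.2, 0.0]
gripper_width: 0.983
```

```bash
python3 go.py 571.2,53,53,96.3
```

```text
t 15.75 tcp [571.2  54.1 193.8] yaw 96.34 j6 -1.9 F [-0.4 -0.2  0. ] w 0.983
571.2,53,53,96.3 shift cm [-0.11  0.   14.08] turn [-0.001  0.     0.001]
```

Request:
{"name": "step_arm", "arguments": {"rows": "8.4 -0.1 0 4 0 0 0;8.4 -0.1 0 8 0 0 0;8.4 -0.1 0 11 0 0 0;8.4 -0.1 0 13 0 0 0;8.4 -0.1 0 14 0 0 0;8.4 -0.1 0 14 0 0 0;8.4 -0.1 0 14 0 0 0;7 -0.1 0 14 0 0 0;6 -0.1 0 14 0 0 0;5.5 -0.1 0 14 0 0 0;4.8 -0.1 0 14 0 0 0;4.8 -0.1 0 14 0 0 0;4.8 -0.1 0 14 0 0 0;4.8 -0.1 0 14 0 0 0;4.8 -0.1 0 14 0 0 0"}}

```text
time_s: 17.0
eef_pos: [0.5727, 0.0528, 0.0562]
orientation: [0.667, 0.745, 0.002, 0.001]
contact_force: [-1.0, 0.6, 6.1]
gripper_width: 0.65
```

```bash
python3 go.py 571.2,53,193,96.3 629,314,193,96.3
```

```text
t 17.0 tcp [572.7  52.8  56.2] yaw 96.32 j6 -1.89 F [-1.   0.6  6.1] w 0.65
571.2,53,193,96.3 shift cm [  0.05  -0.1  -13.68] turn [ 0.003 -0.001  0.   ]
629,314,193,96.3 shift cm [ 25.36   8.51 -13.63] turn [ 0.003 -0.001  0.   ]
```

Request:
{"name": "step_arm", "arguments": {"rows": "4.8 0 0 -0.5 0 0 0;4.8 0 0 -1.5 0 0 0;4.8 0 0 -4 0 0 0;4.8 0 0 -7.5 0 0 0;4.8 0 0 -11 0 0 0;4.8 0 0 -14 0 0 0;4.8 2 0.7 -14 0 0 0;4.8 5 1.7 -14 0 0 0;4.8 8.5 2.9 -14 0 0 0;4.8 12 4.1 -14 0 0 0;4.8 15.5 5.3 -14 0 0 0;4.8 19 6.5 -14 0 0 0;4.8 22 7.5 -14 0 0 0;4.8 24 8.1 -14 0 0 0;4.8 25.1 8.5 -14 0 0 0;4.8 25.35 8.6 -14 0 0 0;4.8 25.35 8.6 -14 0 0 0;4.8 25.35 8.6 -14 0 0 0;4.8 25.35 8.6 -14 0 0 0"}}

```text
time_s: 18.58
eef_pos: [0.629, 0.3124, 0.1948]
orientation: [0.668, 0.745, -0.0, -0.0]
contact_force: [0.1, -0.1, -2.2]
gripper_width: 0.645
```

```bash
python3 go.py 629,314,51,96.3
```

```text
t 18.58 tcp [629.  312.4 194.8] yaw 96.23 j6 -2.2 F [ 0.1 -0.1 -2.2] w 0.645
629,314,51,96.3 shift cm [1.600e-01 1.000e-02 1.438e+01] turn [-0.    -0.    -0.001]
```

Request:
{"name": "step_arm", "arguments": {"rows": "4.8 0 0 3.5 0 0 0;4.8 0 0 7 0 0 0;4.8 0 0 10 0 0 0;4.8 0 0 12 0 0 0;4.8 0 0 13.2 0 0 0;4.8 0 0 13.7 0 0 0;4.8 0 0 13.9 0 0 0;4.8 0 0 14.05 0 0 0;4.8 0 0 14.15 0 0 0;4.8 0 0 14.2 0 0 0;4.8 0 0 14.25 0 0 0;4.8 0 0 14.3 0 0 0;4.8 0 0 14.3 0 0 0;4.8 0 0 14.3 0 0 0"}}

```text
time_s: 19.75
eef_pos: [0.6292, 0.3138, 0.0515]
orientation: [0.667, 0.745, 0.0, 0.0]
contact_force: [-0.3, 0.4, -2.6]
gripper_width: 0.646
```

Request:
{"name": "step_arm", "arguments": {"rows": "4.8 0 0 0.05 0 0 0;4.8 0 0 0.1 0 0 0;4.8 0 0 0.15 0 0 0;4.8 0 0 0.2 0 0 0;4.8 0 0 0.2 0 0 0;4.8 0 0 0.2 0 0 0"}}

```text
time_s: 20.25
eef_pos: [0.6293, 0.3137, 0.0503]
orientation: [0.667, 0.745, 0.0, 0.0]
contact_force: [-3.0, -1.4, 4.7]
gripper_width: 0.646
```

Request:
{"name": "step_arm", "arguments": {"rows": "4.8 0 0 0 0 0 0;6.3 0 0 0 0 0 0;7 0 0 0 0 0 0;8 0 0 0 0 0 0;8.4 0 0 0 0 0 0;8.4 0 0 0 0 0 0;8.4 0 0 0 0 0 0;8.4 0 0 -0.6 0 0 0;8.4 0 0 -2 0 0 0;8.4 0 0 -5 0 0 0;8.4 0 0 -9 0 0 0;8.4 0 0 -13 0 0 0;8.4 0 0 -14.5 0 0 0;8.4 0 0 -14.5 0 0 0;8.4 0 0 -14.5 0 0 0"}}

```text
time_s: 21.5
eef_pos: [0.6296, 0.3141, 0.1966]
orientation: [0.667, 0.745, 0.002, 0.0]
contact_force: [-0.0, 0.4, -0.9]
gripper_width: 0.984
```

```bash
python3 go.py 575.3,-9.9,150,93;python3 - <<'E'
from h import *
from cell import cams
f=cams.grab_frame("top");W=world(f)
cv2.imwrite("pics/t2.png",f["color"])
p=sel(W,(.575,-.01),.032,.03,.05);print(len(p),circ(p),p.mean(0))
E
```

```text
t 21.5 tcp [629.6 314.1 196.6] yaw 96.29 j6 -2.2 F [-0.   0.4 -0.9] w 0.984
575.3,-9.9,150,93 shift cm [-31.62  -8.96   4.57] turn [ 0.003 -0.002  0.057]
342 (array([575.7,  -9.6]), 24.9) [ 0.57521454 -0.00954567  0.03994238]
```

View pics/t2.png

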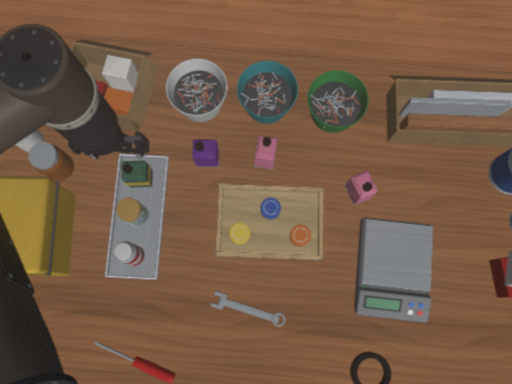

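Request:
{"name": "step_arm", "arguments": {"rows": "8 -4 -1.1 0 0 0 0.01;8 -8 -2.3 0 0 0 0.02;8 -12 -3.4 0 0 0 0.03;8 -16 -4.5 0 0 0 0.04;8 -20 -5.7 0 0 0 0.057;8 -24 -6.8 1 0 0 0.057;8 -28 -7.9 2 0 0 0.057;8 -30.5 -8.6 3.5 0 0 0.057;8 -31.4 -8.9 4 0 0 0.057;8 -31.6 -8.95 4 0 0 0.057;8 -31.6 -8.95 4 0 0 0.057;8 -31.6 -8.95 4 0 0 0.057"}}

```text
time_s: 22.55
eef_pos: [0.5752, -0.0097, 0.1543]
orientation: [0.688, 0.726, -0.0, 0.0]
contact_force: [0.8, 0.6, 0.1]
gripper_width: 0.933
```

```bash
python3 go.py 575.3,-9.9,14,93
```

```text
t 22.55 tcp [575.2  -9.7 154.3] yaw 93.04 j6 -1.84 F [0.8 0.6 0.1] w 0.933
575.3,-9.9,14,93 shift cm [-2.000e-02  1.000e-02  1.403e+01] turn [-0.     0.     0.001]
```

Request:
{"name": "step_arm", "arguments": {"rows": "7.5 0 0 4 0 0 0;7.5 0 0 8 0 0 0;7.5 0 0 11 0 0 0;7.5 0 0 13 0 0 0;7.5 0 0 13.8 0 0 0;7.5 0 0 14.1 0 0 0;7.5 0 0 14.1 0 0 0;6.5 0 0 14.1 0 0 0;5.7 0 0 14.1 0 0 0;5 0 0 14.1 0 0 0;4.2 0 0 14.1 0 0 0;4.2 0 0 14.1 0 0 0;4.2 0 0 14.1 0 0 0;4.2 0 0 14.1 0 0 0;4.2 0 0 14.1 0 0 0"}}

```text
time_s: 23.8
eef_pos: [0.5759, -0.01, 0.0152]
orientation: [0.688, 0.726, 0.001, 0.001]
contact_force: [-2.6, 1.3, 7.6]
gripper_width: 0.563
```

```bash
python3 go.py 575.3,-9.9,150,93 487,-309,150,93
```

```text
t 23.8 tcp [575.9 -10.   15.2] yaw 93.05 j6 -1.84 F [-2.6  1.3  7.6] w 0.563
575.3,-9.9,150,93 shift cm [  0.02  -0.02 -13.48] turn [ 0.003 -0.001  0.001]
487,-309,150,93 shift cm [-29.38 -10.43 -13.52] turn [ 0.003 -0.001  0.001]
```

Request:
{"name": "step_arm", "arguments": {"rows": "4.2 0 0 -0.5 0 0 0;4.2 0 0 -1.5 0 0 0;4.2 0 0 -4 0 0 0;4.2 0 0 -7.5 0 0 0;4.2 0 0 -11 0 0 0;4.2 0 0 -14 0 0 0;4.2 -2 -0.7 -14 0 0 0;4.2 -5 -1.8 -14 0 0 0;4.2 -8.5 -3 -14 0 0 0;4.2 -12 -4.25 -14 0 0 0;4.2 -15.5 -5.5 -14 0 0 0;4.2 -19 -6.7 -14 0 0 0;4.2 -22.5 -8 -14 0 0 0;4.2 -26 -9.2 -14 0 0 0;4.2 -28 -9.9 -14 0 0 0;4.2 -29.2 -10.35 -14 0 0 0;4.2 -29.4 -10.4 -14 0 0 0;4.2 -29.4 -10.4 -14 0 0 0;4.2 -29.4 -10.4 -14 0 0 0"}}

```text
time_s: 25.38
eef_pos: [0.4867, -0.3088, 0.1537]
orientation: [0.688, 0.726, 0.0, 0.0]
contact_force: [0.5, -0.1, -1.3]
gripper_width: 0.563
```

```bash
python3 go.py 487,-309,72,93
```

```text
t 25.38 tcp [ 486.7 -308.8  153.7] yaw 93.03 j6 -1.29 F [ 0.5 -0.1 -1.3] w 0.563
487,-309,72,93 shift cm [-0.02  0.02  8.17] turn [ 0. -0.  0.]
```

Request:
{"name": "step_arm", "arguments": {"rows": "4.2 0 0 2 0 0 0;4.2 0 0 4.5 0 0 0;4.2 0 0 6.5 0 0 0;4.2 0 0 7.5 0 0 0;4.2 0 0 7.9 0 0 0;4.2 0 0 8 0 0 0;4.2 0 0 8.1 0 0 0;4.2 0 0 8.15 0 0 0;4.2 0 0 8.2 0 0 0;4.2 0 0 8.2 0 0 0;4.2 0 0 8.2 0 0 0"}}

```text
time_s: 26.3
eef_pos: [0.4868, -0.3095, 0.0719]
orientation: [0.688, 0.725, 0.0, 0.0]
contact_force: [-0.1, -0.2, -0.5]
gripper_width: 0.561
```

Request:
{"name": "step_arm", "arguments": {"rows": "4.2 0 0 0.05 0 0 0;4.2 0 0 0.1 0 0 0;4.2 0 0 0.15 0 0 0;4.2 0 0 0.18 0 0 0;4.2 0 0 0.18 0 0 0;4.2 0 0 0.18 0 0 0"}}

```text
time_s: 26.8
eef_pos: [0.4866, -0.3094, 0.0703]
orientation: [0.688, 0.726, 0.0, 0.0]
contact_force: [-2.6, 1.4, 5.5]
gripper_width: 0.564
```

Touching. Release, rise.

Request:
{"name": "step_arm", "arguments": {"rows": "4.2 0 0 0 0 0 0;5.6 0 0 0 0 0 0;6.5 0 0 0 0 0 0;8 0 0 0 0 0 0;8.4 0 0 0 0 0 0;8.4 0 0 0 0 0 0;8.4 0 0 0 0 0 0;8.4 0 0 -0.6 0 0 0;8.4 0 0 -2 0 0 0;8.4 0 0 -5 0 0 0;8.4 0 0 -9 0 0 0;8.4 0 0 -12 0 0 0;8.4 0 0 -12.4 0 0 0;8.4 0 0 -12.4 0 0 0;8.4 0 0 -12.4 0 0 0"}}

```text
time_s: 28.05
eef_pos: [0.4864, -0.3091, 0.1938]
orientation: [0.688, 0.725, 0.0, 0.0]
contact_force: [0.2, -0.4, -0.4]
gripper_width: 0.982
```

```bash
python3 go.py 571.2,53,193,96.3 629,314,193,96.3;python3 - <<'E'
from h import *
from cell import cams
f=cams.grab_frame("top");W=world(f)
cv2.imwrite("pics/t3.png",f["color"])
for n,c,r,a,b in(("blue",(.487,-.309),.05,.085,.12),("spray",(.439,.306),.05,.1,.12),("jar",(.534,.31),.04,.09,.12)):
  p=sel(W,c,r,a,b);print(n,len(p),circ(p) if len(p) else"",p.mean(0).round(4))
p=sel(W,(.629,.314),.045,.074,.09);print(rect(p))
E
```

```text
t 28.05 tcp [ 486.4 -309.1  193.8] yaw 93.01 j6 -1.29 F [ 0.2 -0.4 -0.4] w 0.982
571.2,53,193,96.3 shift cm [35.72 10.37  0.1 ] turn [ 0.001 -0.    -0.057]
629,314,193,96.3 shift cm [61.48 17.51  0.11] turn [ 0.001 -0.    -0.057]
blue 154 (array([ 484.9, -306.6]), 24.5) [ 0.4783 -0.311   0.0946]
spray 253 (array([437.7, 306.8]), 19.6) [0.4376 0.3061 0.1076]
jar 465 (array([533.7, 310.5]), 27.4) [0.5328 0.3099 0.1014]
(array([627.2, 314.9]), array([45.9, 57.2]), 5.5)
```

Request:
{"name": "step_arm", "arguments": {"rows": "8.4 4 1.1 0 0 0 -0.004;8.4 8 2.3 0 0 0 -0.008;8.4 12 3.4 0 0 0 -0.01;8.4 16 4.6 0 0 0 -0.015;8.4 20 5.7 0 0 0 -0.02;8.4 24 6.8 0 0 0 -0.02;8.4 28 8 0 0 0 -0.03;8.4 32 9.1 0 0 0 -0.03;8.4 36 10.3 0 0 0 -0.04;8.4 40 11.4 0 0 0 -0.04;8.4 44 12.5 0 0 0 -0.05;8.4 48 13.7 0 0 0 -0.05;8.4 52 14.8 0 0 0 -0.057;8.4 55.5 15.8 0 0 0 -0.057;8.4 58.5 16.7 0 0 0 -0.057;8.4 60.5 17.25 0 0 0 -0.057;8.4 61.5 17.5 0 0 0 -0.057;8.4 61.5 17.5 0 0 0 -0.057;8.4 61.5 17.5 0 0 0 -0.057;8.4 61.5 17.5 0 0 0 -0.057"}}

```text
time_s: 29.77
eef_pos: [0.6284, 0.3129, 0.1927]
orientation: [0.667, 0.745, -0.001, -0.0]
contact_force: [-0.6, 0.7, 0.2]
gripper_width: 0.982
```

```bash
python3 go.py 629.2,313.8,49,96.3
```

```text
t 29.77 tcp [628.4 312.9 192.7] yaw 96.26 j6 -2.2 F [-0.6  0.7  0.2] w 0.982
629.2,313.8,49,96.3 shift cm [ 0.1   0.11 14.37] turn [-0.001  0.001 -0.001]
```

Request:
{"name": "step_arm", "arguments": {"rows": "8.4 0.05 0.05 4 0 0 0;8.4 0.05 0.05 8 0 0 0;8.4 0.05 0.05 11 0 0 0;8.4 0.05 0.05 13.2 0 0 0;8.4 0.05 0.05 14.3 0 0 0;8.4 0.05 0.05 14.3 0 0 0;8.4 0.05 0.05 14.3 0 0 0;7 0.05 0.05 14.3 0 0 0;6 0.05 0.05 14.3 0 0 0;5.5 0.05 0.05 14.3 0 0 0;4.8 0.05 0.05 14.3 0 0 0;4.8 0.05 0.05 14.3 0 0 0;4.8 0.05 0.05 14.3 0 0 0;4.8 0.05 0.05 14.3 0 0 0;4.8 0.05 0.05 14.3 0 0 0"}}

```text
time_s: 31.02
eef_pos: [0.6303, 0.3151, 0.0529]
orientation: [0.667, 0.745, 0.001, 0.0]
contact_force: [-0.3, -1.6, 6.6]
gripper_width: 0.648
```

```bash
python3 go.py
```

```text
t 31.02 tcp [630.3 315.1  52.9] yaw 96.32 j6 -2.2 F [-0.3 -1.6  6.6] w 0.648
```

Request:
{"name": "step_arm", "arguments": {"rows": "4.8 0 0 -0.5 0 0 0;4.8 0 0 -1.5 0 0 0;4.8 0 0 -4 0 0 0;4.8 0 0 -7.5 0 0 0;4.8 0 0 -11 0 0 0;4.8 0 0 -14.5 0 0 0;4.8 -2 -0.7 -14.5 0 0 0;4.8 -5 -1.7 -14.5 0 0 0;4.8 -8.5 -2.8 -14.5 0 0 0;4.8 -12 -4 -14.5 0 0 0;4.8 -15.5 -5.1 -14.5 0 0 0;4.8 -19 -6.3 -14.5 0 0 0;4.8 -22 -7.3 -14.5 0 0 0;4.8 -24 -8 -14.5 0 0 0;4.8 -25 -8.3 -14.5 0 0 0;4.8 -25.2 -8.35 -14.5 0 0 0;4.8 -25.2 -8.35 -14.5 0 0 0;4.8 -25.2 -8.35 -14.5 0 0 0;4.8 -25.2 -8.35 -14.5 0 0 0"}}

```text
time_s: 32.6
eef_pos: [0.5742, 0.056, 0.1955]
orientation: [0.667, 0.745, 0.0, -0.0]
contact_force: [-0.5, 0.1, -2.1]
gripper_width: 0.649
```

```bash
python3 go.py 573.7,54.2,60,96.3
```

```text
t 32.6 tcp [574.2  56.  195.5] yaw 96.35 j6 -1.9 F [-0.5  0.1 -2.1] w 0.649
573.7,54.2,60,96.3 shift cm [-0.17 -0.07 13.55] turn [ 0.    -0.     0.001]
```

Request:
{"name": "step_arm", "arguments": {"rows": "4.8 -0.1 -0.05 3.5 0 0 0;4.8 -0.1 -0.05 7 0 0 0;4.8 -0.1 -0.05 10 0 0 0;4.8 -0.1 -0.05 12 0 0 0;4.8 -0.1 -0.05 12.8 0 0 0;4.8 -0.1 -0.05 13.2 0 0 0;4.8 -0.1 -0.05 13.35 0 0 0;4.8 -0.1 -0.05 13.45 0 0 0;4.8 -0.1 -0.05 13.5 0 0 0;4.8 -0.1 -0.05 13.5 0 0 0;4.8 -0.1 -0.05 13.5 0 0 0"}}

```text
time_s: 33.52
eef_pos: [0.574, 0.0541, 0.0615]
orientation: [0.667, 0.745, 0.001, 0.0]
contact_force: [0.0, 0.1, -1.1]
gripper_width: 0.646
```

```bash
python3 go.py 573.7,54.2,58.9,96.3
```

```text
t 33.52 tcp [574.   54.1  61.5] yaw 96.29 j6 -1.89 F [ 0.   0.1 -1.1] w 0.646
573.7,54.2,58.9,96.3 shift cm [ 0.01 -0.03  0.26] turn [ 0.002 -0.    -0.   ]
```

Request:
{"name": "step_arm", "arguments": {"rows": "4.8 0 0 0.05 0 0 0;4.8 0 0 0.1 0 0 0;4.8 0 0 0.15 0 0 0;4.8 0 0 0.2 0 0 0;4.8 0 0 0.25 0 0 0;4.8 0 0 0.25 0 0 0;4.8 0 0 0.25 0 0 0"}}

```text
time_s: 34.1
eef_pos: [0.5737, 0.0539, 0.0589]
orientation: [0.667, 0.745, 0.0, 0.0]
contact_force: [-2.6, 0.6, 5.8]
gripper_width: 0.645
```

Request:
{"name": "step_arm", "arguments": {"rows": "4.8 0 0 0 0 0 0;6.3 0 0 0 0 0 0;7 0 0 0 0 0 0;8 0 0 0 0 0 0;8.4 0 0 0 0 0 0;8.4 0 0 0 0 0 0;8.4 0 0 0 0 0 0;8.4 0 0 -0.6 0 0 0;8.4 0 0 -2 0 0 0;8.4 0 0 -5 0 0 0;8.4 0 0 -9 0 0 0;8.4 0 0 -13 0 0 0;8.4 0 0 -13.7 0 0 0;8.4 0 0 -13.7 0 0 0;8.4 0 0 -13.7 0 0 0"}}

```text
time_s: 35.35
eef_pos: [0.5736, 0.0541, 0.196]
orientation: [0.667, 0.745, 0.001, 0.0]
contact_force: [0.4, -0.3, -0.5]
gripper_width: 0.983
```

```bash
python3 go.py 534.8,309.7,193,93
```

```text
t 35.35 tcp [573.6  54.1 196. ] yaw 96.28 j6 -1.89 F [ 0.4 -0.3 -0.5] w 0.983
534.8,309.7,193,93 shift cm [25.83 -1.06  0.32] turn [ 0.002 -0.001  0.057]
```

Request:
{"name": "step_arm", "arguments": {"rows": "8.4 4 -0.2 0 0 0 0.01;8.4 8 -0.3 0 0 0 0.02;8.4 12 -0.5 0 0 0 0.03;8.4 16 -0.6 0 0 0 0.04;8.4 20 -0.8 0 0 0 0.057;8.4 23.5 -0.95 0 0 0 0.057;8.4 25.3 -1.05 0 0 0 0.057;8.4 25.8 -1.05 0 0 0 0.057;8.4 25.8 -1.05 0 0 0 0.057;8.4 25.8 -1.05 0 0 0 0.057;8.4 25.8 -1.05 0 0 0 0.057"}}

```text
time_s: 36.27
eef_pos: [0.5348, 0.3078, 0.1945]
orientation: [0.689, 0.725, -0.001, -0.0]
contact_force: [0.2, -0.4, 0.6]
gripper_width: 0.98
```

```bash
python3 go.py 534.8,309.7,49,93;python3 - <<'E'
from h import *
from cell import cams
f=cams.grab_frame("top");W=world(f)
p=sel(W,(.571,.053),.045,.08,.095);print("oil",rect(p))
p=sel(W,(.487,-.309),.05,.085,.12);print("blue",circ(p),p.mean(0))
E
```

```text
t 36.27 tcp [534.8 307.8 194.5] yaw 92.97 j6 -2.36 F [ 0.2 -0.4  0.6] w 0.98
534.8,309.7,49,93 shift cm [ 0.2   0.02 14.55] turn [-0.001  0.001 -0.001]
oil (array([571.1,  55.2]), array([46.7, 55.1]), 5.5)
blue (array([ 486.4, -307. ]), 25.3) [ 0.48588929 -0.30596476  0.09480206]
```

Request:
{"name": "step_arm", "arguments": {"rows": "8.4 0.1 0 4 0 0 0;8.4 0.1 0 8 0 0 0;8.4 0.1 0 11 0 0 0;8.4 0.1 0 13.2 0 0 0;8.4 0.1 0 14.4 0 0 0;8.4 0.1 0 14.4 0 0 0;8.4 0.1 0 14.4 0 0 0;7 0.1 0 14.4 0 0 0;6 0.1 0 14.4 0 0 0;5.5 0.1 0 14.4 0 0 0;5 0.1 0 14.4 0 0 0;5 0.1 0 14.4 0 0 0;5 0.1 0 14.4 0 0 0;5 0.1 0 14.4 0 0 0;5 0.1 0 14.4 0 0 0"}}

```text
time_s: 37.57
eef_pos: [0.5357, 0.3108, 0.0533]
orientation: [0.688, 0.726, 0.002, 0.0]
contact_force: [-0.7, -1.0, 4.6]
gripper_width: 0.659
```

```bash
python3 go.py
```

```text
t 37.57 tcp [535.7 310.8  53.3] yaw 93.05 j6 -2.36 F [-0.7 -1.   4.6] w 0.659
```

Request:
{"name": "step_arm", "arguments": {"rows": "5 0 0 -0.5 0 0 0;5 0 0 -1.5 0 0 0;5 0 0 -4 0 0 0;5 0 0 -7.5 0 0 0;5 0 0 -11 0 0 0;5 0 0 -14.8 0 0 0;5 -2 0.1 -14.8 0 0 0;5 -5 0.3 -14.8 0 0 0;5 -9 0.6 -14.8 0 0 0;5 -13 0.85 -14.8 0 0 0;5 -17 1.1 -14.8 0 0 0;5 -21 1.4 -14.8 0 0 0;5 -25 1.6 -14.8 0 0 0;5 -29 1.9 -14.8 0 0 0;5 -33 2.2 -14.8 0 0 0;5 -36 2.4 -14.8 0 0 0;5 -37.8 2.5 -14.8 0 0 0;5 -38.2 2.5 -14.8 0 0 0;5 -38.2 2.5 -14.8 0 0 0;5 -38.2 2.5 -14.8 0 0 0"}}

```text
time_s: 39.23
eef_pos: [0.5797, -0.0697, 0.1996]
orientation: [0.688, 0.725, 0.0, 0.0]
contact_force: [0.0, 0.6, -2.1]
gripper_width: 0.659
```

```bash
python3 go.py 580.2,-71.2,61,93
```

```text
t 39.23 tcp [579.7 -69.7 199.6] yaw 92.99 j6 -1.73 F [ 0.   0.6 -2.1] w 0.659
580.2,-71.2,61,93 shift cm [-0.16  0.03 13.86] turn [ 0.001 -0.    -0.   ]
```

Request:
{"name": "step_arm", "arguments": {"rows": "5 -0.05 0.03 3.5 0 0 0;5 -0.05 0.03 7 0 0 0;5 -0.05 0.03 10 0 0 0;5 -0.05 0.03 12 0 0 0;5 -0.05 0.03 13 0 0 0;5 -0.05 0.03 13.5 0 0 0;5 -0.05 0.03 13.65 0 0 0;5 -0.05 0.03 13.75 0 0 0;5 -0.05 0.03 13.8 0 0 0;5 -0.05 0.03 13.8 0 0 0;5 -0.05 0.03 13.8 0 0 0"}}

```text
time_s: 40.15
eef_pos: [0.5808, -0.0703, 0.0621]
orientation: [0.688, 0.726, 0.001, 0.001]
contact_force: [0.4, 0.8, -2.0]
gripper_width: 0.662
```

```bash
python3 go.py 580.2,-71.2,59.3,93
```

```text
t 40.15 tcp [580.8 -70.3  62.1] yaw 93.03 j6 -1.73 F [ 0.4  0.8 -2. ] w 0.662
580.2,-71.2,59.3,93 shift cm [-0.08 -0.06  0.28] turn [ 0.002 -0.     0.001]
```

Request:
{"name": "step_arm", "arguments": {"rows": "5 -0.06 -0.03 0.05 0 0 0;5 -0.06 -0.03 0.1 0 0 0;5 -0.06 -0.03 0.15 0 0 0;5 -0.06 -0.03 0.2 0 0 0;5 -0.06 -0.03 0.25 0 0 0;5 -0.06 -0.03 0.28 0 0 0;5 -0.06 -0.03 0.28 0 0 0;5 -0.06 -0.03 0.28 0 0 0"}}

```text
time_s: 40.82
eef_pos: [0.5801, -0.0712, 0.0593]
orientation: [0.688, 0.726, 0.0, 0.0]
contact_force: [-3.9, 0.2, 7.4]
gripper_width: 0.663
```

Request:
{"name": "step_arm", "arguments": {"rows": "5 0 0 0 0 0 0;6.3 0 0 0 0 0 0;7 0 0 0 0 0 0;8 0 0 0 0 0 0;8.4 0 0 0 0 0 0;8.4 0 0 0 0 0 0;8.4 0 0 0 0 0 0;8.4 0 0 -0.6 0 0 0;8.4 0 0 -2 0 0 0;8.4 0 0 -5 0 0 0;8.4 0 0 -9 0 0 0;8.4 0 0 -13 0 0 0;8.4 0 0 -13.7 0 0 0;8.4 0 0 -13.7 0 0 0;8.4 0 0 -13.7 0 0 0"}}

```text
time_s: 42.07
eef_pos: [0.5801, -0.0709, 0.1963]
orientation: [0.688, 0.725, 0.001, 0.001]
contact_force: [-0.8, 0.4, -0.4]
gripper_width: 0.986
```

```bash
python3 go.py 439.6,306.2,193,93
```

```text
t 42.07 tcp [580.1 -70.9 196.3] yaw 93.02 j6 -1.73 F [-0.8  0.4 -0.4] w 0.986
439.6,306.2,193,93 shift cm [ 38.4  -12.05   0.32] turn [ 0.002 -0.001  0.   ]
```

Request:
{"name": "step_arm", "arguments": {"rows": "8 4 -1.3 0 0 0 0;8 8 -2.5 0 0 0 0;8 12 -3.8 0 0 0 0;8 16 -5 0 0 0 0;8 20 -6.3 0 0 0 0;8 24 -7.5 0 0 0 0;8 28 -8.8 0 0 0 0;8 32 -10 0 0 0 0;8 35.5 -11.2 0 0 0 0;8 37.5 -11.8 0 0 0 0;8 38.4 -12.1 0 0 0 0;8 38.4 -12.1 0 0 0 0;8 38.4 -12.1 0 0 0 0;8 38.4 -12.1 0 0 0 0"}}

```text
time_s: 43.23
eef_pos: [0.4388, 0.3049, 0.1945]
orientation: [0.688, 0.725, -0.001, 0.0]
contact_force: [-0.8, 0.4, 0.2]
gripper_width: 0.936
```

```bash
python3 go.py 439.2,306.2,48,93;python3 - <<'E'
from h import *
from cell import cams
f=cams.grab_frame("top");W=world(f)
p=sel(W,(.575,-.072),.035,.1,.12);print("jar",circ(p),rect(p),p.mean(0).round(4))
E
```

```text
t 43.23 tcp [438.8 304.9 194.5] yaw 92.99 j6 -2.49 F [-0.8  0.4  0.2] w 0.936
439.2,306.2,48,93 shift cm [ 0.14  0.06 14.65] turn [-0.001  0.001 -0.   ]
jar (array([578.3, -69.4]), 27.2) (array([577.3, -70. ]), array([52.3, 52. ]), 4.9) [ 0.5771 -0.0693  0.1078]
```

Request:
{"name": "step_arm", "arguments": {"rows": "8 0.1 0 4 0 0 0;8 0.1 0 8 0 0 0;8 0.1 0 11 0 0 0;8 0.1 0 13.2 0 0 0;8 0.1 0 14.5 0 0 0;8 0.1 0 14.5 0 0 0;8 0.1 0 14.5 0 0 0;7 0.1 0 14.5 0 0 0;6 0.1 0 14.5 0 0 0;5 0.1 0 14.5 0 0 0;4.2 0.1 0 14.5 0 0 0;4.2 0.1 0 14.5 0 0 0;4.2 0.1 0 14.5 0 0 0;4.2 0.1 0 14.5 0 0 0;4.2 0.1 0 14.5 0 0 0"}}

```text
time_s: 44.53
eef_pos: [0.4394, 0.3073, 0.0518]
orientation: [0.688, 0.726, 0.001, 0.0]
contact_force: [-0.0, -2.3, 6.4]
gripper_width: 0.573
```

```bash
python3 go.py
```

```text
t 44.53 tcp [439.4 307.3  51.8] yaw 93.05 j6 -2.49 F [-0.  -2.3  6.4] w 0.573
```

Request:
{"name": "step_arm", "arguments": {"rows": "4.2 0 0 -0.5 0 0 0;4.2 0 0 -1.5 0 0 0;4.2 0 0 -4 0 0 0;4.2 0 0 -7.5 0 0 0;4.2 0 0 -11 0 0 0;4.2 0 0 -14.5 0 0 0;4.2 -2 0.4 -14.5 0 0 0;4.2 -5 0.9 -14.5 0 0 0;4.2 -8.5 1.6 -14.5 0 0 0;4.2 -12 2.3 -14.5 0 0 0;4.2 -15.5 2.9 -14.5 0 0 0;4.2 -19 3.6 -14.5 0 0 0;4.2 -22.5 4.25 -14.5 0 0 0;4.2 -26 4.9 -14.5 0 0 0;4.2 -29 5.5 -14.5 0 0 0;4.2 -31 5.85 -14.5 0 0 0;4.2 -32.1 6.05 -14.5 0 0 0;4.2 -32.3 6.1 -14.5 0 0 0;4.2 -32.3 6.1 -14.5 0 0 0;4.2 -32.3 6.1 -14.5 0 0 0"}}

```text
time_s: 46.2
eef_pos: [0.5166, -0.0117, 0.1956]
orientation: [0.688, 0.726, 0.0, 0.0]
contact_force: [0.2, 0.6, -1.2]
gripper_width: 0.574
```

```bash
python3 go.py 517,-13.6,60,93
```

```text
t 46.2 tcp [516.6 -11.7 195.6] yaw 93.03 j6 -1.88 F [ 0.2  0.6 -1.2] w 0.574
517,-13.6,60,93 shift cm [-0.2   0.02 13.56] turn [ 0.    -0.     0.001]
```

Request:
{"name": "step_arm", "arguments": {"rows": "4.2 -0.1 0 3.5 0 0 0;4.2 -0.1 0 7 0 0 0;4.2 -0.1 0 10 0 0 0;4.2 -0.1 0 12 0 0 0;4.2 -0.1 0 12.9 0 0 0;4.2 -0.1 0 13.2 0 0 0;4.2 -0.1 0 13.4 0 0 0;4.2 -0.1 0 13.5 0 0 0;4.2 -0.1 0 13.5 0 0 0;4.2 -0.1 0 13.5 0 0 0;4.2 -0.1 0 13.5 0 0 0"}}

```text
time_s: 47.12
eef_pos: [0.5173, -0.0131, 0.0612]
orientation: [0.688, 0.726, 0.001, 0.0]
contact_force: [0.7, 0.6, -2.1]
gripper_width: 0.575
```

```bash
python3 go.py 517,-13.6,57.8,93
```

```text
t 47.12 tcp [517.3 -13.1  61.2] yaw 93.03 j6 -1.87 F [ 0.7  0.6 -2.1] w 0.575
517,-13.6,57.8,93 shift cm [-0.05 -0.04  0.33] turn [ 0.002 -0.     0.001]
```

Request:
{"name": "step_arm", "arguments": {"rows": "4.2 -0.04 0 0.05 0 0 0;4.2 -0.04 0 0.1 0 0 0;4.2 -0.04 0 0.15 0 0 0;4.2 -0.04 0 0.2 0 0 0;4.2 -0.04 0 0.25 0 0 0;4.2 -0.04 0 0.28 0 0 0;4.2 -0.04 0 0.28 0 0 0;4.2 -0.04 0 0.28 0 0 0"}}

```text
time_s: 47.78
eef_pos: [0.517, -0.0137, 0.0578]
orientation: [0.688, 0.726, 0.0, 0.0]
contact_force: [-0.6, -0.9, 5.2]
gripper_width: 0.564
```

Seated. Release, rise and move clear to the left for a final look.

Request:
{"name": "step_arm", "arguments": {"rows": "4.2 0 0 0 0 0 0;5.6 0 0 0 0 0 0;6.5 0 0 0 0 0 0;7.5 0 0 0 0 0 0;8 0 0 0 0 0 0;8 0 0 0 0 0 0;8 0 0 0 0 0 0;8 0 0 -0.6 0 0 0;8 0 0 -2 0 0 0;8 0 0 -5 0 0 0;8 0 0 -9 0 0 0;8 0 0 -13 0 0 0;8 0 0 -16 0 0 0;8 4 0 -16 0 0 0;8 8 -1 -16 0 0 0;8 12 -2 -16 0 0 0;8 16 -3 -16 0 0 0;8 20 -4 -16 0 0 0;8 20 -4 -16 0 0 0;8 20 -4 -16 0 0 0"}}

```text
time_s: 49.45
eef_pos: [0.4656, 0.1859, 0.2179]
orientation: [0.687, 0.727, 0.0, -0.0]
contact_force: [0.5, -0.6, 0.0]
gripper_width: 0.94
```

```bash
python3 go.py;python3 - <<'E'
from h import *
from cell import cams
for n in("top","side"):
  f=cams.grab_frame(n);W=world(f);cv2.imwrite(f"pics/end_{n}.png",f["color"]);g=np.load(n+"0.npz");V=world(g)
  for k,c,r,a,b in(("oil",(.571,.053),.045,.08,.095),("jar",(.578,-.071),.035,.1,.12),("spray",(.5156,-.0134),.03,.108,.125),("yel",(.509,.058),.03,.035,.047),("ora",(.5165,-.0855),.03,.035,.047)):
    p,q=sel(W,c,r,a,b),sel(V,c,r,a,b); print(n,k,circ(q),circ(p),rect(q)[0],rect(p)[0],rect(p)[2] if k=="oil" else "",(p.mean(0)-q.mean(0)).round(4))
  p=sel(W,(.487,-.309),.05,.085,.12);print("blue",circ(p),p.mean(0).round(4))
E
```

```text
t 49.45 tcp [465.6 185.9 217.9] yaw 93.26 j6 -2.29 F [ 0.5 -0.6  0. ] w 0.94
top oil (array([571.3,  53. ]), 34.3) (array([571. ,  54.9]), 33.8) [571.3  53. ] [571.   55.2] 5.2 [-0.001   0.0022  0.    ]
top jar (array([577.8, -71.3]), 26.7) (array([577.4, -69.5]), 26.8) [578. -72.] [577.5 -69.1]  [-0.0005  0.002  -0.0001]
top spray (array([515.6, -13.4]), 19.3) (array([515.2, -13.7]), 19.1) [515.6 -12.8] [515.3 -13.9]  [-0.0004 -0.0002  0.0001]
top yel (array([509.1,  58.1]), 24.7) (array([509.2,  58.1]), 24.8) [509.1  58. ] [509.3  58. ]  [-0.0002  0.0001 -0.    ]
top ora (array([516.8, -85.1]), 24.8) (array([516.9, -85.4]), 24.8) [515.9 -85.7] [516.  -85.9]  [ 0.0002  0.     -0.0001]
blue (array([ 486.1, -307.4]), 25.5) [ 0.4859 -0.306   0.0946]
side oil (array([571.,  53.]), 34.2) (array([549.8,  47.7]), 17.7) [571.3  53.7] [550.9  47.8] 6.5 [-0.0126 -0.0181 -0.0011]
side jar (array([579. , -71.5]), 28.7) (array([552.9, -60.5]), 2.6) [579.3 -71.9] [553.7 -60.5]  [-0.0235  0.0079 -0.0045]
side spray (array([517.7, -13.4]), 21.2) (array([516.4, -13.7]), 20.8) [515. -14.] [516.  -13.6]  [-0.0008 -0.0007  0.    ]
side yel (array([509. ,  57.3]), 26.4) (array([508.9,  57.5]), 26.0) [509.3  58.3] [509.5  58.2]  [ 0.0002 -0.      0.    ]
side ora (array([519.8, -84.7]), 27.4) (array([513.6, -89.1]), 26.1) [510.1 -90.6] [510.1 -91.5]  [ 0.0001 -0.0004  0.    ]
blue (array([0., 0.]), 0.0) [nan nan nan]<stdin>:7: RuntimeWarning: Mean of empty slice.
  ret = um.true_divide(
```

View pics/end_top.png

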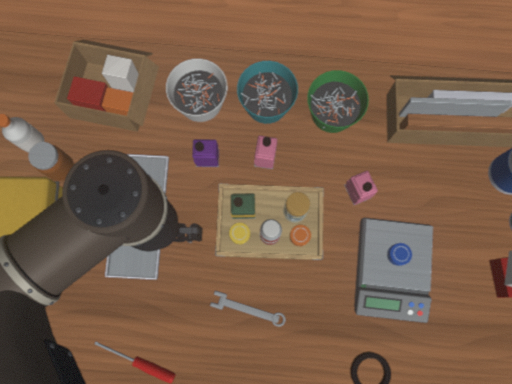

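View pics/end_side.png

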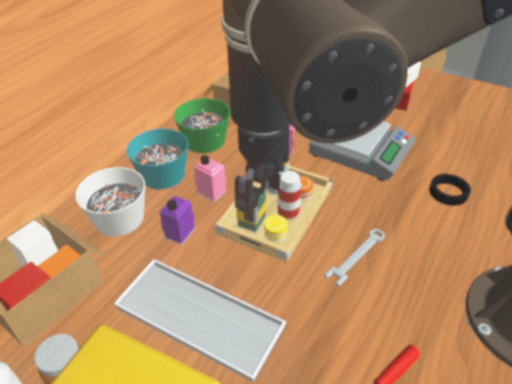

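```bash
python3 -c "
from cell import workorder;print(workorder.job_done())"
```

```text
the job is handed in; nothing more can be done
None
```

The job is done and handed in at about 49.5 s on the robot's clock. I stood the spray can, jar and oil can on the tray, set the blue tin on the scale, then put the three back in the stock box.

**Last checks (top camera):**

| Item | Result |
|---|---|
| Spray can | upright, about 0.5 mm from its starting spot |
| Jar | upright, about 2 mm from its starting spot |
| Oil can | upright, about 2 mm from its starting spot, turned by about 1° at most |
| Blue tin | flat on the platform, about 2–3 mm from its measured middle |
| Yellow and orange tins | not moved (under 0.5 mm) |

- **Offsets left in place:** the jar and oil can both ended up shifted to the left (+y). I did not correct this.
- **Side camera:** the final side view agreed for the spray can and the two low tins. The arm hid the oil can, jar and blue tin there, so those three were checked only from above.
- **Forces:** the highest force I read at any set-down was about 17 N, when the spray can touched the tray. The other set-downs read under about 9 N.
- **At hand-in:** the gripper was open, raised and touching nothing.

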